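# Lock out a bench test console: selector to off, lockout plate on its peg

## Robot

A 6-joint arm with a two-finger parallel gripper is mounted at the origin on the work surface. World frame = base frame: x ahead of the robot, y to its left, z up, the work surface at z = 0. Lengths are in m, angles in rad, forces in N, time in s.
With the tool pointing down it reaches from about 0.225 to 0.875 m from the base axis. Payload 3.4 kg.
Tool frame: the origin (TCP) lies at the very end of the fingers, on their centre line; the grasp point (between the pads) lies 19 mm behind it (grasp_offset is the distance from the TCP to the grasp point, in m); y points along the fingers, z is the direction in which the jaws open and shut, and the axes are right-handed (so a half turn about y gives the same grasp; the last joint's range is limited). The gripper opens to 85 mm and grips with 20 to 120 N. Pads are 22 mm wide; open, the fingers measure 114 mm over their backs; the gripper's body (76 mm by 85 mm) begins 54 mm behind the grasp point. The pads swing forward as they close: fully open they stand 13 mm farther back than shut.
Start: joints at [-1.268, 0.276, 1.505, -0, 1.361, -0.121], TCP at [0.236, -0.524, 0.231] pointing down, gripper open.
Joint ranges: [-2.89, 2.89], [-0.75, 2.08], [0.22, 2.7], [-1.18, 4.32], [0.11, 2.71], [-2.7, 2.7]. Speed limits (rad/s): [2.57, 2.57, 3.14, 3.14, 3.14, 3.14].

## Interface

Orientations are given as a unit quaternion [w, x, y, z].
In Python, from rig import get_state, get_image, sign_off, grasp_offset gives the robot as it stands.
- The arm moves only by the shell command python3 -m jog 'ROWS' [FORCE]. ROWS is JSON, one flat list of numbers, 7 for each row, row after row: the closure in counts, from 0 (fully open) to 255 (shut), then the shift along the tool's x, y, z in cm, then the turn, a rotation vector about the tool's x, y, z in units of 8 degrees (1.0 is 8 degrees). In form: [jaw, tx, ty, tz, rx, ry, rz, jaw, tx, ty, tz, rx, ry, rz, ...]. A call has 1 to 12 rows; each row is the pose to reach, as a shift and turn from the pose commanded when the call began, along the tool's axes at that moment; what a row does not reach only later rows make up. A row lasts 1/8 s, in which the tool goes at most 62.5 mm and 10.7 degrees, less where a joint would pass 70% of its speed; a pose out of reach is approached as far as the arm can. A call with a gripper value outside its range is refused whole. The fingers move at their own pace and stop on an object; FORCE is the grip in N (left out, the last holds). Time passes only in rows, so rows that repeat a pose let the fingers close. It gives the time, the measured TCP pose, the force and the opening at its end, in the units of the state.
- get_state(): the state, without advancing time (a new reading comes with each control period).
- get_image(name): name is "scene" or "top" or "wrist"; returns a dict with "color" (420x560x3 uint8, blue, green, red), "mtx" (3x3 intrinsics, pixels), "k1" (the pictures are not rectified: a ray, as slopes to the right and down, at radius r is drawn at 1 + k1 r^2 times it, then the intrinsics apply), "R" (3x3) and "t" (3): a world point X has camera coordinates R X + t; the wrist camera has in their place "tool_from_camera" (4x4, takes a point from camera to tool coordinates, whose origin is the TCP and whose axes are the tool frame's). Camera axes: x right, y down, z forward; pixel columns grow to the right and rows downward; lengths in m; the calibration is good to about 2 mm. A picture is of the moment at which its call begins: read the wrist's pose just before it. There is no depth.
- sign_off(): hands the job in, once; it reports no verdict.
The state is a dict: "clock": time; "qpos": joint angles; "qd": joint speeds; "effort": joint torques, N m; "position": TCP position; "ee_rot": TCP orientation; "contact_force": force on the tool from outside, world axes, zero at the start; "moment": the same for the moment, N m; "width": finger opening in m.
Only numpy, scipy, OpenCV 4.12 (cv2) and the standard library are available. Lean on these libraries where they do the work, as an engineer would, in place of code of your own. Each camera call takes 0.05 s, during which the arm holds its last target.

## Task

Lock out the sloping test console: first turn its pointer selector clockwise to the long off mark, so that it rests in that click. Then pick up the lockout plate from the bench and hang it by its eye over the steel lock peg on the panel, right down so that it lies flat against the panel, let go, and leave the selector at off. Leave the other things on the bench where they are.

Things in the scene. Friction and masses are not known exactly. Their poses are not given: they have to be found in the camera images.
- selector (a joint): Black pointer knob, right half of the sloping panel. Rad, grows clockwise (facing the panel). Clicks every pi/6 rad; rests at clicks 0 to 6 (0 to pi), stops just beyond. Dots mark the clicks; off, a bar mark 26 mm long, is click 4 (2.094): pointer straight up the slope. Starts at click 0, 1 or 2. A click takes about 0.14 N m; let go between clicks, it falls into the nearer one.
- selector_grip (a point): On the selector's axis, 26 mm above the panel, at grip height; turns with the knob: x to the pointer's nose, z out of the panel. The knob: a disc of radius 33 mm up to 10 mm above the panel, on it a bar 16 mm wide, from 32 mm behind the axis to a pointed nose 42 mm before it (full width up to 26 mm), top 42 mm above the panel.
- console: Fixed grey console 320 mm wide (y), 240 mm deep (x), 30 mm high at its front (-x, to the robot), 198 mm at its back; the whole top is a panel sloping 35 deg. Origin: centre of its underside, z up. Steel lock peg on the panel's left half: fixed, square to the panel, 13 mm diameter, 36 mm tall, last 3 mm chamfered; see slot_mid.
- slot_mid (a point): Middle of the dark slot mark (46 x 12 mm) on the panel's surface. x straight up the slope, y to the panel's left, z out of the panel. The lock peg stands on the slot's line (x = 0) anywhere within 14 mm of this point in y: its place is not measured, find it by touch or sight. The selector's axis is at x = -55 mm, y = -155 mm from here.
- plate: Loose grey lockout plate, 6 mm thick, lying flat: ring eye, 64 mm outside, 18 mm hole, centred 75 mm from the origin along +x; stem 36 mm wide from the eye to x = -60 mm. On the stem a black upright grip centred on the origin: 56 mm along x, 16 mm wide in y, top 36 mm above the underside. Origin on the underside; z up. 0.13 to 0.25 kg.
- eye (a point): Centre of the plate's hole, on the underside; axes as the plate's.
- capacitor_board: Bystander: white board 150 x 60 mm with twelve black capacitors, 39 mm high, loose; origin at the centre of its underside.
- screwdriver: Bystander: screwdriver 200 mm long lying on the bench left of the console, loose; x along it; origin on the bench below its middle.
- basket: Bystander: white basket of tools, 130 x 180 mm, 90 mm high, loose; origin at the centre of its underside.
Not all that is in view belongs to the job. Leave any orange or turquoise look-alike of the plate alone.

How it is judged:
On the way, in this order (a step that is already met when the one before it is completed fails the run):
1. the selector rests in the off click (value of joint selector between 1.964 and 2.224 rad and velocity of joint selector between -0.2 and 0.2 rad/s), for 0.3 s.
2. the plate hangs on the peg by its eye, flat against the panel (value of joint selector between 1.964 and 2.224 rad and x of eye in the frame of slot_mid between -0.012 and 0.012 m and y of eye in the frame of slot_mid between -0.02 and 0.02 m and z of eye in the frame of slot_mid between -0.004 and 0.006 m and angle between the z axis of plate and the z axis of slot_mid, either way round below 0.1 rad), for 0.2 s.
At the end, for the whole second after the job is handed in: Selector at rest within 0.13 rad of off (2.094); plate at rest, flat against the panel within 0.1 rad, eye underside under 6 mm from the panel, eye within 12 mm of the slot line and 20 mm of the slot middle along it (flat there, the peg can only be in the eye) (all of step 2 and linear speed of plate below 0.02 m/s); the robot touches nothing.
It fails at once if the capacitor board is moved by more than 30 mm (distance of capacitor_board from where it was at the start of the episode above 0.03 m).
It fails at once if the screwdriver is moved by more than 30 mm (distance of screwdriver from where it was at the start of the episode above 0.03 m).
It fails at once if the basket is moved by more than 30 mm (distance of basket from where it was at the start of the episode above 0.03 m).
It also fails if it takes over 72 s, if anything falls off the work surface, if the arm or the gripper's body presses on something with over 40 N, if the wrist force passes 120 N, or if a joint passes its speed limit or range.

## Working session

There is one attempt and no reset: what is moved stays moved. The work goes in short steps, Python scripts to look and compute and a shell command to move; the robot and the scene stay as the last step left them, time stands still between calls to the robot, and variables do not carry over. Pictures are saved under pics/ and viewed, and the job is handed in when it is done.

```bash
ls; mkdir -p pics; python3 - <<'E'
from rig import *
import rig,cv2
s=get_state();print(s, grasp_offset)
for n in("scene","top","wrist"):
    d=get_image(n);cv2.imwrite(f"pics/{n}0.png",d["color"])
    print(n,{k:v for k,v in d.items() if k!="color"})
E
```

```text
pics
{'clock': 0.0, 'qpos': array([-1.26801035e+00,  2.76622464e-01,  1.50615489e+00,  1.09764516e-05,
        1.36072885e+00, -1.20993289e-01]), 'qd': array([-2.21217847e-05,  1.44331091e-03,  1.07854011e-03,  2.94008281e-03,
        3.59077406e-04,  8.12362989e-05]), 'effort': array([-9.92474634e-04, -4.16771686e+01, -2.45804483e+01,  5.96083942e-05,
        1.11713944e-02, -4.89907293e-06]), 'position': array([ 0.23628263, -0.52360916,  0.2304154 ]), 'ee_rot': array([ 0.14865147, -0.14876673,  0.69196647, -0.69061828]), 'contact_force': array([ 0.05283137,  0.29056063, -0.49598025]), 'moment': array([ 0.01332698, -0.00272924, -0.02358075]), 'width': 0.0854198868979983} 0.0187
scene {'mtx': array([[466.68834754,   0.        , 278.79488577],
       [  0.        , 466.68834754, 212.8969683 ],
       [  0.        ,   0.        ,   1.        ]]), 'k1': -0.12620860490000915, 'R': array([[-0.23332869,  0.97237522,  0.0066447 ],
       [ 0.84004754,  0.20500804, -0.50228661],
       [-0.48977327, -0.11161602, -0.86467567]]), 't': array([ 0.08024032, -0.35017428,  1.75809902])}
top {'mtx':
[... 279 characters left out ...]
900935e-02, -6.30415693e-02],
       [ 6.30687952e-02,  1.78660308e-04, -9.98009166e-01]]), 't': array([0.02980083, 0.46055578, 1.47042415])}
wrist {'mtx': array([[331.87801136,   0.        , 280.97231657],
       [  0.        , 331.87801136, 211.24851659],
       [  0.        ,   0.        ,   1.        ]]), 'k1': -0.07256692234150593, 'tool_from_camera': array([[-1.69670522e-03,  9.55786393e-01,  2.94056954e-01,
        -7.46521050e-02],
       [-1.15846525e-04, -2.94057563e-01,  9.55787705e-01,
        -1.42857767e-01],
       [ 9.99998554e-01,  1.58762451e-03,  6.09653534e-04,
        -4.61917138e-04],
       [ 0.00000000e+00,  0.00000000e+00,  0.00000000e+00,
         1.00000000e+00]])}
```

View pics/scene0.png

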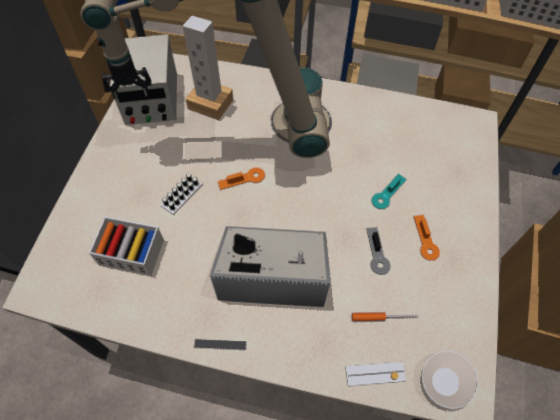

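View pics/top0.png

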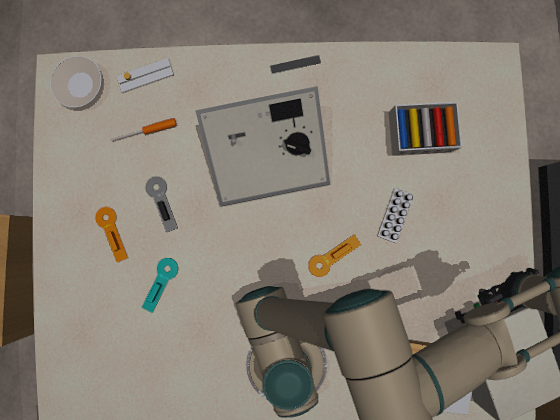

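View pics/wrist0.png

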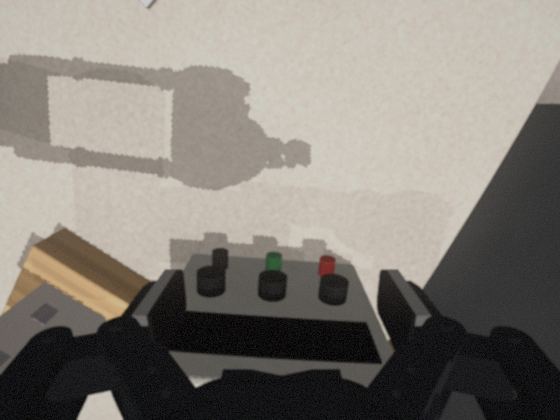

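```bash
python3 - <<'E'
import cv2
t=cv2.imread("pics/top0.png");s=cv2.imread("pics/scene0.png")
cv2.imwrite("pics/c1.png",cv2.resize(t[75:215,185:345],None,fx=4.8,fy=4.2,interpolation=cv2.INTER_CUBIC)[:,:800])
a=cv2.resize(t[165:240,130:190],None,fx=6,fy=6,interpolation=cv2.INTER_CUBIC)
b=cv2.resize(s[220:280,350:400],None,fx=7.5,fy=7.5,interpolation=cv2.INTER_CUBIC)
import numpy as np
cv2.imwrite("pics/c2.png",np.hstack([a,b]))
cv2.imwrite("pics/c3.png",cv2.resize(s[220:310,205:335],None,fx=6,fy=6,interpolation=cv2.INTER_CUBIC))
E
```

```text
(no output)
```

View pics/c1.png

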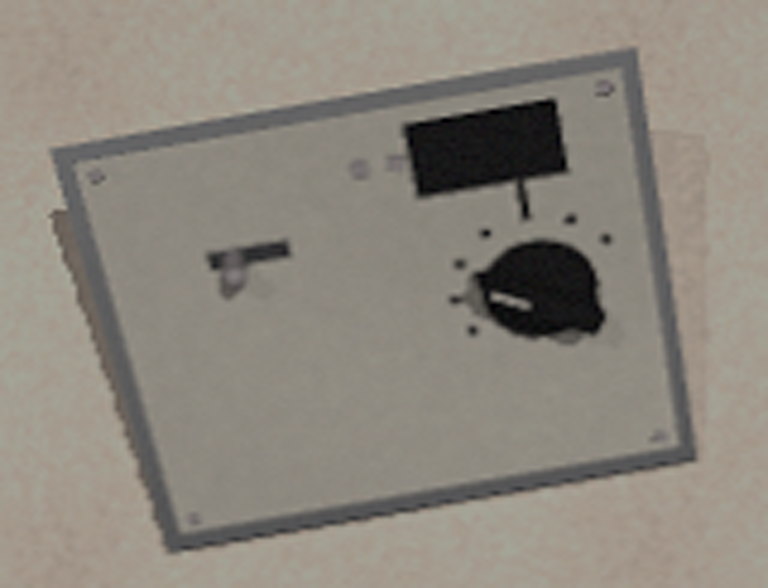

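View pics/c2.png

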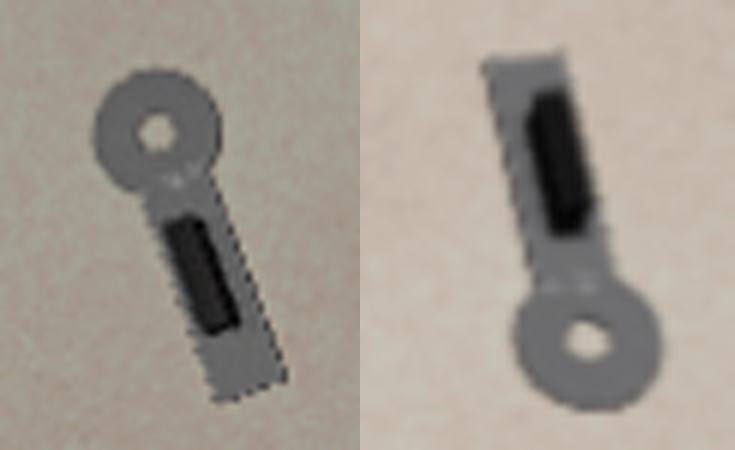

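View pics/c3.png

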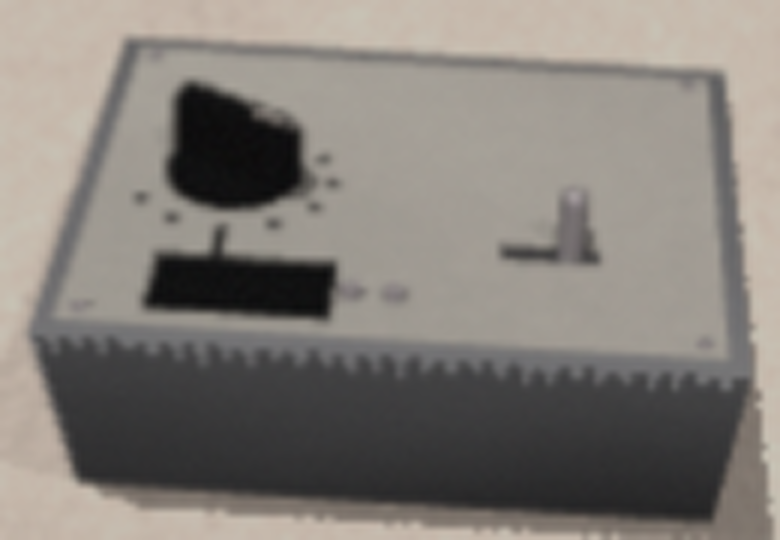

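```bash
cat > h.py <<'E'
import numpy as np,cv2
from scipy.optimize import least_squares
from scipy.spatial.transform import Rotation as Ro
from rig import *
CAL={}
def cal(n):
    if n not in CAL: CAL[n]=np.load(f"cal_{n}.npz")
    return CAL[n]
def proj(c,X,R=None,t=None):
    X=np.atleast_2d(X); R=c["R"] if R is None else R; t=c["t"] if t is None else t
    p=X@R.T+t; a=p[:,:2]/p[:,2:]; r2=(a**2).sum(1,keepdims=True); a=a*(1+float(c["k1"])*r2)
    return a@c["mtx"][:2,:2].T+c["mtx"][:2,2]
def ray(c,uv,R=None,t=None):
    R=c["R"] if R is None else R; t=c["t"] if t is None else t
    d=(np.array(uv,float)-c["mtx"][:2,2])/np.diag(c["mtx"])[:2]
    s=d.copy()
    for _ in range(20): s=d/(1+float(c["k1"])*(s@s))
    return -R.T@t, R.T@np.array([s[0],s[1],1])
def onz(c,uv,z,R=None,t=None):
    o,d=ray(c,uv,R,t); return o+d*(z-o[2])/d[2]
def quat(q): return Ro.from_quat([q[1],q[2],q[3],q[0]])
def wristRt(s,c):
    Rt=quat(s["ee_rot"]).as_matrix(); T=np.eye(4);T[:3,:3]=Rt;T[:3,3]=s["position"]
    W=np.linalg.inv(T@c["tool_from_camera"]); return W[:3,:3],W[:3,3]
def yawM(x,y,th,z=0):
    M=np.eye(4);M[:2,:2]=[[np.cos(th),-np.sin(th)],[np.sin(th),np.cos(th)]];M[:3,3]=[x,y,z];return M
def ap(M,P): return np.atleast_2d(P)@M[:3,:3].T+M[:3,3]
def turn(Rc,Rd): # rotvec in tool axes in jog units
    return np.degrees((Rc.inv()*Rd).as_rotvec())/8
E
python3 - <<'E'
from rig import *
import numpy as np
for n in("scene","top"):
    d=get_image(n); np.savez(f"cal_{n}.npz",**{k:v for k,v in d.items() if k!="color"})
from h import *
T,S=cal("top"),cal("scene")
C=np.array([[.12,.16,.198],[.12,-.16,.198],[-.12,-.16,.03],[-.12,.16,.03]])
B=np.array([[.12,.16,0],[.12,-.16,0]])
ut=np.array([[195.8,110.7],[317.5,86.4],[329.6,184.5],[220.4,206.2]])
us=np.array([[330,282.5],[210.5,275.5],[226.2,226.7],[325.5,232]]);ub=np.array([[323.8,306.3],[218.3,300.3]])
f=lambda p:np.r_[(proj(T,ap(yawM(*p),C))-ut).ravel(),(proj(S,ap(yawM(*p),C))-us).ravel(),(proj(S,ap(yawM(*p),B))-ub).ravel()]
r=least_squares(f,[.6,0,.2]);print("console",r.x,np.round(r.fun,1))
print([least_squares(lambda p:f(p)[a:b],[.6,0,.2]).x for a,b in((0,8),(8,20))])
# plate : eye centre top(156.2,187.2) ; scene (428? )
e=onz(T,(130+157/6,165+132/6),.006);g=onz(T,(130+203/6,165+275/6),.03);b=onz(T,(130+250/6,165+388/6),.006)
print("top eye,grip,end",e,g,b)
e2=onz(S,(350+(588-360)/7.5,220+340/7.5),.006);g2=onz(S,(350+(563-360)/7.5,220+160/7.5),.036);b2=onz(S,(350+(525-360)/7.5,220+60/7.5),.006)
print("scn",e2,g2,b2)
E
```

```text
console [0.60676015 0.04291241 0.17519435] [-1.9 -0.  -1.5 -0.4 -0.5 -0.8 -1.4 -0.1 -0.1 -0.6 -1.7 -0.8 -1.  -1.1
 -0.5 -0.7 -0.7  0.1 -1.3 -0.3]
[array([0.6057543 , 0.03933323, 0.17042171]), array([0.60775202, 0.04573234, 0.17720069])]
top eye,grip,end [0.52300441 0.36514276 0.006     ] [0.45147507 0.33806609 0.03      ] [0.39766042 0.32114392 0.006     ]
scn [0.52571572 0.3716517  0.006     ] [0.46057534 0.34646901 0.036     ] [0.3994612 0.3272757 0.006    ]
```

```bash
python3 - <<'E'
from h import *
s=get_state();R=quat(s["ee_rot"]).as_matrix();print(np.round(R,3))
q=s["qpos"];print(R.T@Ro.from_euler('z',q[0]).as_matrix()@np.eye(3))
M=yawM(0.6068,.0429,.175)
T,S=cal("top"),cal("scene")
n=Ro.from_euler('y',-35,degrees=True).as_matrix() # console<-panel
P=M.copy();P[:3,:3]=M[:3,:3]@n;P[:3,3]=ap(M,[[0,0,.114]])[0]
def onp(c,uv):
    o,d=ray(c,np.array(uv)-.4);o=P[:3,:3].T@(o-P[:3,3]);d=P[:3,:3].T@d;return o-d*o[2]/d[2]
for a in[(228.3,136.9),(245.4,134.0)]:print("slot top",onp(T,a)*1e3)
for a in[(288.3,262),(305,262.8)]:print("slot scn",onp(S,a)*1e3)
for a in[(522,180),(526,218),(486,233),(460,264),(455,299),(473,331),(570,220),(606,239)]:print("mark",onp(T,(185+a[0]/4.8,75+a[1]/4.2))*1e3)
print(P)
E
```

```text
[[-0.912 -0.     0.411]
 [-0.411  0.001 -0.912]
 [-0.    -1.    -0.001]]
[[ 1.20716575e-01 -9.92687008e-01 -1.12328883e-04]
 [-8.13090314e-04  1.42797959e-05 -9.99999669e-01]
 [ 9.92686681e-01  1.20716626e-01 -8.05420383e-04]]
slot top [57.01785282 89.98494908  0.        ]
slot top [55.34056437 44.14970975  0.        ]
slot scn [54.59938631 46.98790878  0.        ]
slot scn [53.75810805 93.87432269  0.        ]
mark [ 73.19769752 -89.21499478   0.        ]
mark [ 47.37433341 -87.54943316   0.        ]
mark [ 4.19861065e+01 -6.40771689e+01 -2.22044605e-13]
mark [ 2.40389578e+01 -4.64135679e+01 -2.22044605e-13]
mark [  0.54639316 -39.68559791   0.        ]
mark [-24.07991199 -46.04269822   0.        ]
mark [  40.84161551 -111.5244745     0.        ]
mark [  23.63812929 -129.64823404    0.        ]
[[ 0.80664076 -0.17410814 -0.56481594  0.6068    ]
 [ 0.14262104  0.98472654 -0.09986433  0.0429    ]
 [ 0.57357644  0.          0.81915204  0.114     ]
 [ 0.          0.          0.          1.        ]]
```

```bash
cat >> h.py <<'E'
M=yawM(0.6068,.0429,.175)
P=M.copy();P[:3,:3]=M[:3,:3]@Ro.from_euler('y',-35,degrees=True).as_matrix();P[:3,3]=ap(M,[[0,0,.114]])[0]
def goal(pos,Rd,s=None):
    s=s or get_state(); R=quat(s["ee_rot"])
    print("shift cm",np.round(R.inv().apply(np.array(pos)-s["position"])*100,2),"turn",np.round(turn(R,Rd),3))
def panelR(a): # tool y into panel, tool z at angle a (rad, ccw facing panel) from upslope
    z=np.array([np.cos(a),np.sin(a),0]);y=np.array([0,0,-1.]);x=np.cross(y,z)
    return Ro.from_matrix(P[:3,:3]@np.c_[x,y,z])
E
python3 - <<'E'
from h import *
goal(ap(P,[[.02,-.04,.15]])[0],panelR(0)); print(ap(P,[[.02,-.04,.15]])[0])
E
```

```text
shift cm [-49.34  -1.71 -34.28] turn [ 3.716 -9.156  2.882]
[ 0.54517475 -0.00861629  0.24834434]
```

```bash
python3 -m jog '[0,-49.34,-1.71,-34.28,3.716,-9.156,2.882, 0,-49.34,-1.71,-34.28,3.716,-9.156,2.882, 0,-49.34,-1.71,-34.28,3.716,-9.156,2.882, 0,-49.34,-1.71,-34.28,3.716,-9.156,2.882, 0,-49.34,-1.71,-34.28,3.716,-9.156,2.882, 0,-49.34,-1.71,-34.28,3.716,-9.156,2.882, 0,-49.34,-1.71,-34.28,3.716,-9.156,2.882, 0,-49.34,-1.71,-34.28,3.716,-9.156,2.882, 0,-49.34,-1.71,-34.28,3.716,-9.156,2.882, 0,-49.34,-1.71,-34.28,3.716,-9.156,2.882, 0,-49.34,-1.71,-34.28,3.716,-9.156,2.882, 0,-49.34,-1.71,-34.28,3.716,-9.156,2.882]'
python3 - <<'E'
from h import *
s=get_state();print(s["qpos"],s["position"],s["contact_force"])
d=get_image("wrist");np.savez("cal_wrist.npz",**{k:v for k,v in d.items() if k!="color"});cv2.imwrite("pics/w1.png",d["color"]);goal(ap(P,[[.02,-.04,.15]])[0],panelR(0),s)
np.save("pics/w1_R.npy",np.c_[wristRt(s,d)])
import pickle;pickle.dump(s,open("w1.pkl","wb"))
E
```

```text
clock: 1.75
position: [0.5449, -0.0088, 0.2481]
ee_rot: [0.68, -0.354, 0.296, -0.57]
contact_force: [-0.1, 0.6, 0.5]
width: 0.0854
[-0.33614884 -0.04725386  2.01635455  0.46262192  0.67806813 -0.80252826] [ 0.54485313 -0.00876843  0.24810349] [-0.14753249  0.57769396  0.53011482]
shift cm [-0.01 -0.    0.04] turn [0.004 0.009 0.003]
```

View pics/w1.png

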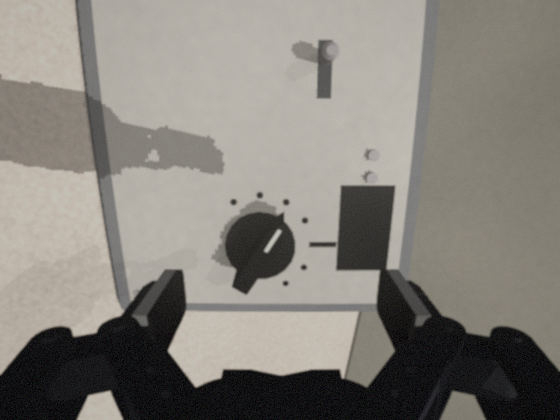

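```bash
python3 - <<'E'
import cv2,numpy as np
w=cv2.imread("pics/w1.png")
a=cv2.resize(w[20:110,280:370],None,fx=6,fy=6,interpolation=cv2.INTER_CUBIC)
b=cv2.resize(w[180:307,200:320],None,fx=4.2,fy=4.2,interpolation=cv2.INTER_CUBIC)
o=np.zeros((540,540+b.shape[1],3),np.uint8);o[:,:540]=a;o[:b.shape[0],540:]=b;cv2.imwrite("pics/c4.png",o[:,:800]);cv2.imwrite("pics/c5.png",b)
E
```

```text
(no output)
```

View pics/c4.png

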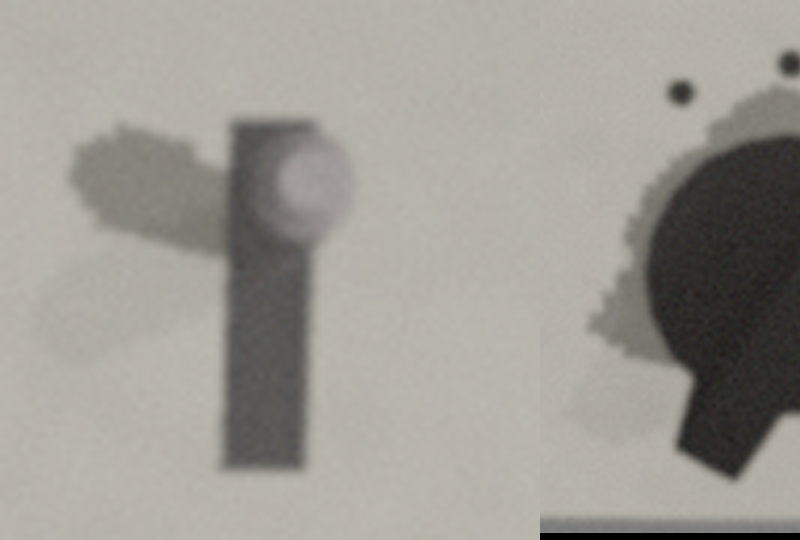

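View pics/c5.png

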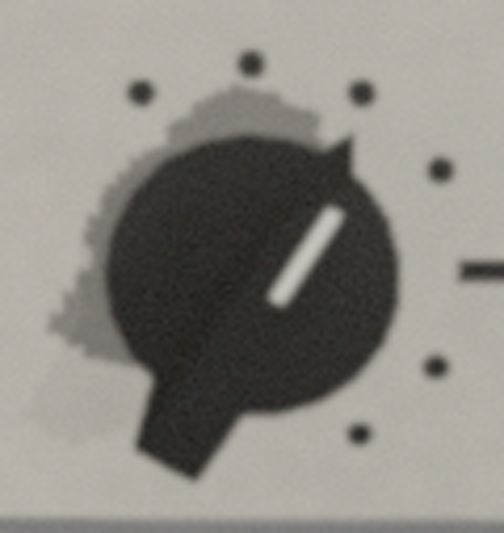

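```bash
cat > fit1.py <<'E'
from h import *
import pickle
s=pickle.load(open("w1.pkl","rb"));c=cal("wrist");R,t=wristRt(s,c)
def onp(uv,h=0,Rt=(R,t),c=c):
    o,d=ray(c,uv,*Rt);o=P[:3,:3].T@(o-P[:3,3]);d=P[:3,:3].T@d;return (o+d*(h-o[2])/d[2])*1e3
if __name__=="__main__":
    A=lambda x,y:(280+(x+.5)/6-.5,20+(y+.5)/6-.5)
    B=lambda x,y:(200+(x+.5)/4.2-.5,180+(y+.5)/4.2-.5)
    for n,p in dict(tl=(232,120),tr=(317,120),br=(306,468),bl=(222,468)).items():print(n,onp(A(*p)))
    print("peg",onp(A(303,188),33),onp(A(307,180),36),onp(A(303,184),33))
    D=[B(*p) for p in[(141,93),(251,64),(361,93),(440,170),(436,367),(359,434)]]
    W=np.array([onp(p)[:2] for p in D]);print(W)
    ang=np.radians([120,90,60,30,-30,-60])
    f=lambda p:(np.c_[p[0]+p[2]*np.cos(ang+p[3]),p[1]+p[2]*np.sin(ang+p[3])]-W).ravel()
    r=least_squares(f,[0,-85,45,0]);print("knob",r.x,r.fun.round(1))
    print("tail",onp(B(138,446),42),onp(B(196,480),42),"nose",onp(B(351,137),42))
E
python3 fit1.py
```

```text
tl [49.24678044 91.23231745  0.        ]
tr [60.77926262 91.37897553  0.        ]
br [60.9586325  45.78136752  0.        ]
bl [49.12815019 45.67370493  0.        ]
peg [-4424.61291637 -5250.03177706 33000.        ] [-4894.45594921 -5860.87947264 36000.        ] [-4422.61143284 -5307.38078064 33000.        ]
[[ -24.45314278  -45.67151321]
 [  -0.30588635  -39.0912812 ]
 [  23.5769624   -45.5406248 ]
 [  41.22126431  -63.19374088]
 [  41.47219583 -111.50373138]
 [  23.69282833 -129.09356828]]
knob [-3.87997010e-01 -8.73515248e+01  4.82020585e+01  6.36134743e-04] [-0.1  0.  -0.1 -0.1  0.1 -0.1  0.1 -0.  -0.1  0.1  0.   0. ]
tail [ 6871.75077928 23935.9151605  42000.        ] [ 4947.37692964 25233.51769378 42000.        ] nose [ -276.76524465 12973.80175281 42000.        ]
```

```bash
sed -i 's/(303,188),33)/(303,188),.033)/;s/,36),onp(A(303,184),33)/,.036),onp(A(303,184),.033)/;s/,42)/,.042)/g' fit1.py; python3 fit1.py | egrep "peg|tail"; python3 - <<'E'
from h import *
# grasp: TCP (finger end) at 8mm above panel? bar from 10 to 42mm
for h in(.06,.014):
    goal(ap(P,[[-.0004,-.0873,h]])[0],panelR(np.radians(-30)))
E
```

```text
peg [54.69343298 77.32929504 33.        ] [54.73371561 77.75186348 36.        ] [54.67752132 77.78521571 33.        ]
tail [ -21.87775961 -108.53735875   42.        ] [ -10.29569395 -116.34712905   42.        ] nose [ 21.14640743 -42.56061661  42.        ]
shift cm [ 4.64  9.02 -1.98] turn [1.00e-03 3.75e+00 1.00e-02]
shift cm [ 4.64 13.62 -1.98] turn [1.00e-03 3.75e+00 1.00e-02]
```

```bash
python3 -m jog '[0,4.64,9.02,-1.98,0,3.75,0, 0,4.64,9.02,-1.98,0,3.75,0, 0,4.64,9.02,-1.98,0,3.75,0, 0,4.64,9.02,-1.98,0,3.75,0, 0,4.64,11.5,-1.98,0,3.75,0, 0,4.64,13.55,-1.98,0,3.75,0, 0,4.64,13.55,-1.98,0,3.75,0]' 40
python3 - <<'E'
from h import *
s=get_state();print(s["qpos"],s["contact_force"],s["moment"]);goal(ap(P,[[-.0004,-.0873,.0145]])[0],panelR(np.radians(-30)),s)
d=get_image("wrist");cv2.imwrite("pics/w2.png",d["color"])
E
```

```text
clock: 2.68
position: [0.6136, -0.0444, 0.1256]
ee_rot: [-0.58, 0.195, -0.462, 0.642]
contact_force: [-0.5, 0.2, 0.4]
width: 0.0856
[-0.362591    0.22050613  2.08412843  0.80982001  0.41616863 -0.69736338] [-0.48770573  0.21312867  0.42861618] [-0.02163928  0.26863071  0.00200284]
shift cm [ 0.02 -0.01 -0.01] turn [0.002 0.01  0.007]
```

View pics/w2.png

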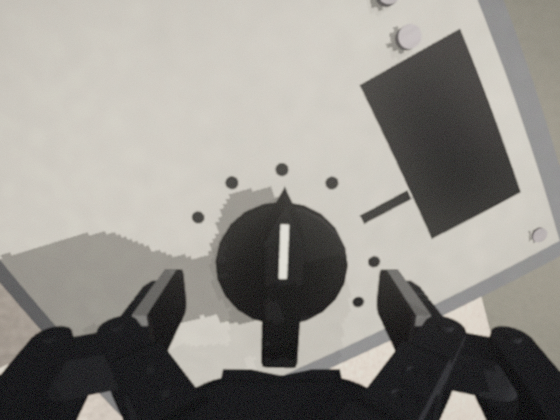

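```bash
python3 -m jog '[255,0,0,0,0,0,0, 255,0,0,0,0,0,0, 255,0,0,0,0,0,0, 255,0,0,0,0,0,0, 255,0,0,0,0,1.25,0, 255,0,0,0,0,2.5,0]' 40
python3 - <<'E'
from h import *
s=get_state();print(s["qpos"],s["contact_force"],s["moment"])
E
```

```text
clock: 3.48
position: [0.6138, -0.0441, 0.1265]
ee_rot: [-0.489, 0.078, -0.557, 0.667]
contact_force: [-3.5, -0.8, 3.4]
width: 0.0153
[-0.36165518  0.21911195  2.0840661   0.80930866  0.41564692 -0.34134869] [-3.50416254 -0.82882832  3.35317033] [-0.19871895  0.5245787  -0.02597273]
```

```bash
python3 -m jog '[255,0,-0.1,0,0,1.25,0, 255,0,-0.1,0,0,2.5,0, 255,0,-0.1,0,0,3.75,0, 255,0,-0.1,0,0,5.0,0, 255,0,-0.1,0,0,5.0,0, 255,0,-0.1,0,0,5.0,0]' 40
python3 - <<'E'
from h import *
s=get_state();print(s["qpos"],s["contact_force"],s["moment"]);goal(ap(P,[[-.0004,-.0873,.0155]])[0],panelR(np.radians(-90)),s)
E
```

```text
clock: 4.22
position: [0.6139, -0.0445, 0.1266]
ee_rot: [0.272, 0.152, 0.689, -0.654]
contact_force: [4.9, -1.6, -5.7]
width: 0.0152
[-0.36213767  0.21907897  2.08338678  0.80743829  0.41617163  0.35080898] [ 4.93897509 -1.55909705 -5.74363881] [-0.25994272  0.05385652 -0.15487375]
shift cm [ 0.09 -0.04  0.  ] turn [-0.012  0.025 -0.001]
```

Release, retreat, look from a panel-facing pose.

```bash
python3 -m jog '[0,0,0,0,0,0,0, 0,0,0,0,0,0,0, 0,0,0,0,0,0,0, 0,0,0,0,0,0,0, 0,0,-5,0,0,0,0, 0,0,-10,0,0,0,0, 0,0,-12,0,0,0,0, 0,0,-12,0,0,0,0]' 40
python3 - <<'E'
from h import *
s=get_state();print(s["qpos"],s["contact_force"],s["moment"])
import pickle;pickle.dump(s,open("w3.pkl","wb"))
d=get_image("wrist");cv2.imwrite("pics/w3.png",d["color"])
E
```

```text
clock: 5.22
position: [0.5457, -0.0564, 0.2271]
ee_rot: [0.272, 0.154, 0.689, -0.654]
contact_force: [-0.3, 0.0, 0.1]
width: 0.085
[-0.463915   -0.00993698  2.04191815  0.57602118  0.67673506  0.55547868] [-0.28100601  0.00872236  0.12492139] [-0.05744851  0.23588888  0.00824993]
```

View pics/w3.png

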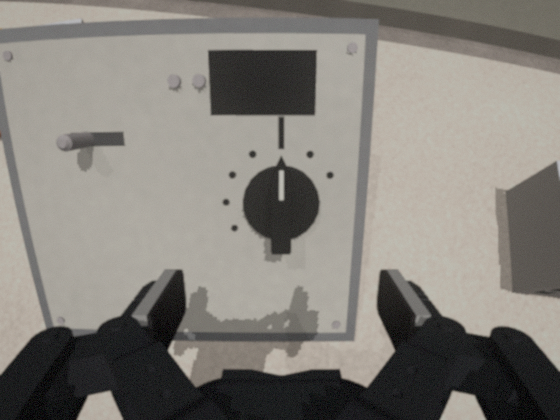

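```bash
cat >> h.py <<'E'
def downR(a): # tool down, plate +x yaw a ; tool x=-xp, z=-yp
    x=-np.array([np.cos(a),np.sin(a),0]);y=np.array([0,0,-1.]);return Ro.from_matrix(np.c_[x,y,np.cross(x,y)])
E
python3 - <<'E'
from h import *
goal([.455,.342,.15],downR(np.radians(20.5)))
E
```

```text
shift cm [  5.94   4.99 -40.79] turn [-0.415 -1.265 -4.371]
```

```bash
python3 -m jog '[0,5.94,4.99,-40.79,-0.415,-1.265,-4.371, 0,5.94,4.99,-40.79,-0.415,-1.265,-4.371, 0,5.94,4.99,-40.79,-0.415,-1.265,-4.371, 0,5.94,4.99,-40.79,-0.415,-1.265,-4.371, 0,5.94,4.99,-40.79,-0.415,-1.265,-4.371, 0,5.94,4.99,-40.79,-0.415,-1.265,-4.371, 0,5.94,4.99,-40.79,-0.415,-1.265,-4.371, 0,5.94,4.99,-40.79,-0.415,-1.265,-4.371, 0,5.94,4.99,-40.79,-0.415,-1.265,-4.371]'
python3 - <<'E'
from h import *
s=get_state();print(s["qpos"],s["position"],s["contact_force"],s["moment"])
import pickle;pickle.dump(s,open("w4.pkl","wb"))
d=get_image("wrist");cv2.imwrite("pics/w4.png",d["color"])
E
```

```text
clock: 6.4
position: [0.4543, 0.3422, 0.1482]
ee_rot: [-0.125, 0.128, -0.696, 0.696]
contact_force: [-0.3, -0.1, -0.0]
width: 0.0853
[5.22681635e-01 3.26544741e-01 1.64662893e+00 1.05498771e-03
 1.17209973e+00 1.73336517e+00] [0.45427663 0.34222434 0.14824531] [-0.28253754 -0.09790455 -0.02275428] [0.02921515 0.02318086 0.01695528]
```

View pics/w4.png

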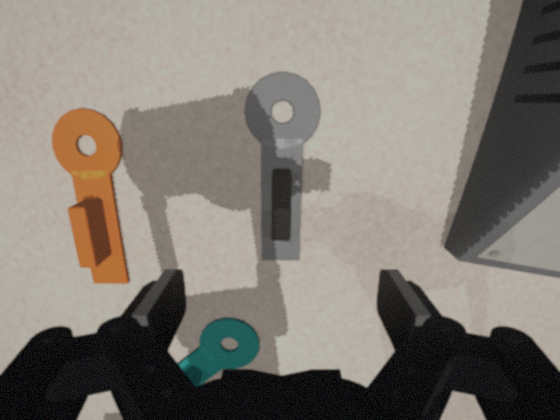

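```bash
python3 - <<'E'
import cv2
w=cv2.imread("pics/w4.png");cv2.imwrite("pics/c6.png",cv2.resize(w[60:270,230:340],None,fx=2.8*1,fy=2.8,interpolation=cv2.INTER_CUBIC))
E
```

```text
(no output)
```

View pics/c6.png

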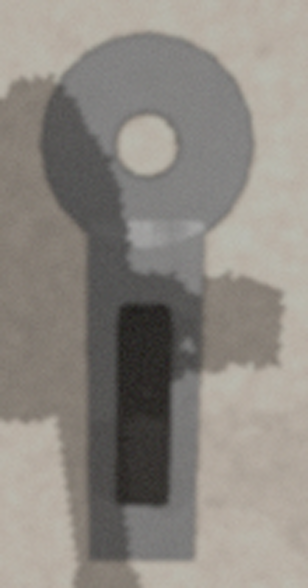

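```bash
python3 - <<'E'
from h import *
import pickle
s=pickle.load(open("w4.pkl","rb"));c=cal("wrist");R,t=wristRt(s,c)
A=lambda x,y:(230+(x+.5)/2.8-.5,60+(y+.5)/2.8-.5)
e=onz(c,A(148,138),.006,R,t);h=onz(c,A(148,144),.006,R,t)
tl=(onz(c,A(88,560),.006,R,t)+onz(c,A(195,560),.006,R,t))/2
g=[onz(c,A(*p),.036,R,t) for p in[(120,304),(171,306),(117,502),(168,504)]]
print(e,h,tl,np.mean(g,0));print(np.linalg.norm(e-tl),np.linalg.norm(g[0]-g[2]),np.linalg.norm(g[0]-g[1]))
a1=np.degrees(np.arctan2(*(h-tl)[1::-1]));gd=(g[0]+g[1]-g[2]-g[3])/2;a2=np.degrees(np.arctan2(gd[1],gd[0]));print(a1,a2)
u=(h-tl)[:2]/np.linalg.norm((h-tl)[:2]);print("origin from eye",h[:2]-.075*u,"from tail",tl[:2]+.06*u)
E
```

```text
[0.52558594 0.36799378 0.006     ] [0.52398049 0.36738513 0.006     ] [0.39734799 0.32169636 0.006     ] [0.45594056 0.34294306 0.036     ]
0.13633936969491517 0.05887186223002433 0.014121217640623247
19.839348095172657 19.8674284876156
origin from eye [0.4534319  0.34193133] from tail [0.45378687 0.3420594 ]
```

```bash
python3 - <<'E'
from h import *
goal([.4543,.3423,.0125],downR(np.radians(19.85)))
E
```

```text
shift cm [-0.02 13.63 -0.07] turn [0.003 0.084 0.021]
```

```bash
python3 -m jog '[0,0,5,-0.06,0,0.08,0.02, 0,0,10,-0.06,0,0.08,0.02, 0,0,12.5,-0.06,0,0.08,0.02, 0,0,13.6,-0.06,0,0.08,0.02, 0,0,13.6,-0.06,0,0.08,0.02, 0,0,13.6,-0.06,0,0.08,0.02, 255,0,13.6,-0.06,0,0.08,0.02, 255,0,13.6,-0.06,0,0.08,0.02, 255,0,13.6,-0.06,0,0.08,0.02, 255,0,13.6,-0.06,0,0.08,0.02, 255,0,13.6,-0.06,0,0.08,0.02]' 80
python3 - <<'E'
from h import *
s=get_state();print(s["qpos"],s["position"],s["contact_force"],s["moment"])
E
```

```text
clock: 7.82
position: [0.4545, 0.3431, 0.0143]
ee_rot: [0.123, -0.121, 0.697, -0.696]
contact_force: [0.1, 0.4, 4.1]
width: 0.0144
[5.23774121e-01 4.67893369e-01 1.81196069e+00 1.28734824e-03
 8.59237418e-01 1.74680191e+00] [0.4545294  0.34308368 0.01429309] [0.10354951 0.36148225 4.09932114] [-0.04784207  0.09988442 -0.02760421]
```

```bash
python3 -m jog '[255,0,-3,0,0,0,0, 255,0,-7,0,0,0,0, 255,0,-12,0,0,0,0, 255,0,-17,0,0,0,0, 255,0,-20,0,0,0,0, 255,0,-20,0,0,0,0, 255,0,-20,0,0,0,0]' 80
python3 - <<'E'
from h import *
s=get_state();print(s["qpos"],s["position"],s["contact_force"],s["moment"])
import pickle;pickle.dump(s,open("w5.pkl","wb"))
d=get_image("wrist");cv2.imwrite("pics/w5.png",d["color"])
E
```

```text
clock: 8.7
position: [0.4531, 0.342, 0.2121]
ee_rot: [0.121, -0.123, 0.697, -0.696]
contact_force: [0.5, -0.2, -1.6]
width: 0.0143
[5.23328304e-01 2.76886995e-01 1.55216955e+00 9.49798344e-04
 1.31385755e+00 1.74698507e+00] [0.45311195 0.34195121 0.21207054] [ 0.45613966 -0.21065014 -1.57595413] [-0.00923693  0.05817071 -0.01235611]
```

View pics/w5.png

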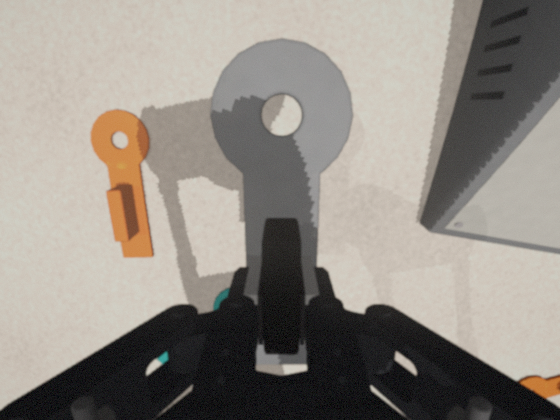

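```bash
python3 - <<'E'
import cv2
w=cv2.imread("pics/w5.png");cv2.imwrite("pics/c7.png",cv2.resize(w[30:220,200:365],None,fx=3.15,fy=3.15,interpolation=cv2.INTER_CUBIC))
E
```

```text
(no output)
```

View pics/c7.png

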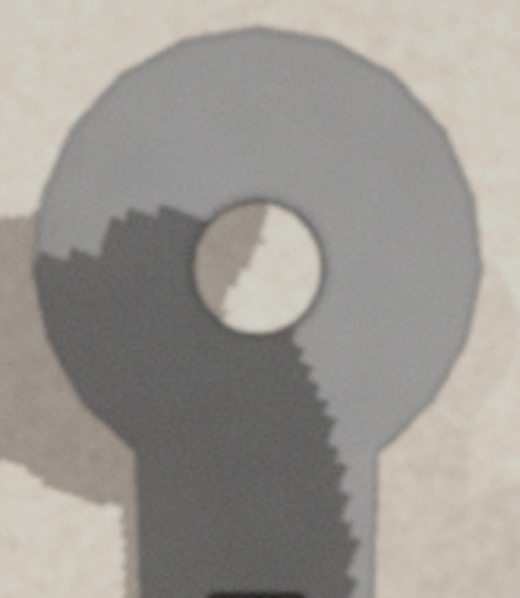

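```bash
python3 - <<'E'
from h import *
c=cal("wrist");T=np.linalg.inv(c["tool_from_camera"])
O=np.array([(258,28),(183,42),(121,77),(70,134),(42,205),(34,262),(48,335),(83,403),(135,452),(328,40),(392,76),(445,130),(473,200),(482,266),(466,340),(431,403),(378,452)],float)
H=np.array([(194,266),(324,268),(258,200),(258,333)],float)
uv=np.r_[O,H];uv=np.array([200,30])+(uv+.5)/3.15-.5
r=np.r_[np.full(len(O),.032),np.full(4,.009)]
def res(p):
    ct=p[:3];Rm=Ro.from_rotvec([p[3],0,p[4]]) # plate normal ~ -y tool
    ds=[]
    o=T[:3,:3].T@(-T[:3,3])
    n=Rm.apply([0,1,0])
    for u,rr in zip(uv,r):
        _,d=ray(c,u,T[:3,:3],T[:3,3]);k=((ct-o)@n)/(d@n);ds.append((np.linalg.norm(o+k*d-ct)-rr)*1e3)
    return ds
a=least_squares(res,[-.075,.008,0,0,0]);print("free",a.x,np.std(a.fun))
b=least_squares(lambda q:res([q[0],q[1],q[2],0,q[3]]),[-.075,.008,0,0]);print("roll0",b.x,np.std(b.fun))
b=least_squares(lambda q:res([q[0],.0083,q[1],0,0]),[-.075,0]);print("flat",b.x,np.std(b.fun),np.round(b.fun,1))
E
```

```text
free [-0.07344467  0.01146095  0.00017603 -0.02371233 -0.04514937] 0.15329331235767146
roll0 [-7.34603196e-02  1.14794699e-02  4.38679188e-05 -4.79479984e-02] 0.15835458602542116
flat [-7.30346295e-02  4.06844544e-05] 0.3479767436106839 [-0.4 -0.5 -0.6 -0.6 -0.8 -0.6 -0.8 -0.6 -0.6 -0.5 -0.7 -0.4 -0.8 -0.6
 -0.9 -0.9 -0.9 -0.   0.2  0.5 -0.4]
```

```bash
python3 - <<'E'
from h import *
Rd=panelR(np.radians(-90))*Ro.from_rotvec([0,0,.035])
p=ap(P,[[-.0187,.0775,.11]])[0];print(p)
goal(p,Rd)
E
```

```text
[0.51609268 0.10556422 0.19338085]
shift cm [ 2.09  1.82 24.37] turn [0.4   1.187 4.632]
```

```bash
python3 -m jog '[255,0.5,0.4,5,0.1,0.3,1.3, 255,1,0.9,11,0.2,0.6,2.6, 255,1.5,1.3,16,0.3,0.9,3.9, 255,2.09,1.82,21,0.4,1.187,4.632, 255,2.09,1.82,24.37,0.4,1.187,4.632, 255,2.09,1.82,24.37,0.4,1.187,4.632, 255,2.09,1.82,24.37,0.4,1.187,4.632, 255,2.09,1.82,24.37,0.4,1.187,4.632]' 80
python3 - <<'E'
from h import *
s=get_state();print(s["qpos"],s["position"],s["contact_force"],s["moment"])
import pickle;pickle.dump(s,open("w6.pkl","wb"))
d=get_image("wrist");cv2.imwrite("pics/w6.png",d["color"])
E
```

```text
clock: 9.75
position: [0.5168, 0.1074, 0.1946]
ee_rot: [0.283, 0.165, 0.688, -0.647]
contact_force: [0.9, -0.4, -1.4]
width: 0.0144
[-0.00405922 -0.03079122  2.18073086  0.31118779  0.36773983  1.13517161] [0.51682001 0.10742621 0.19461961] [ 0.89136105 -0.44140565 -1.44447492] [-0.0668585   0.44342082  0.03556642]
```

View pics/w6.png

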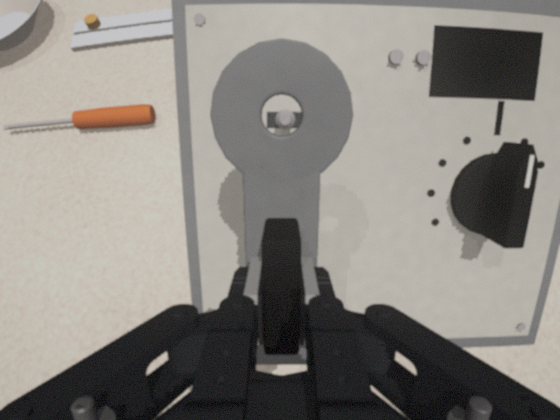

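```bash
python3 - <<'E'
import cv2
w=cv2.imread("pics/w6.png");cv2.imwrite("pics/c8.png",cv2.resize(w[80:150,240:325],None,fx=7,fy=7,interpolation=cv2.INTER_CUBIC))
E
```

```text
(no output)
```

View pics/c8.png

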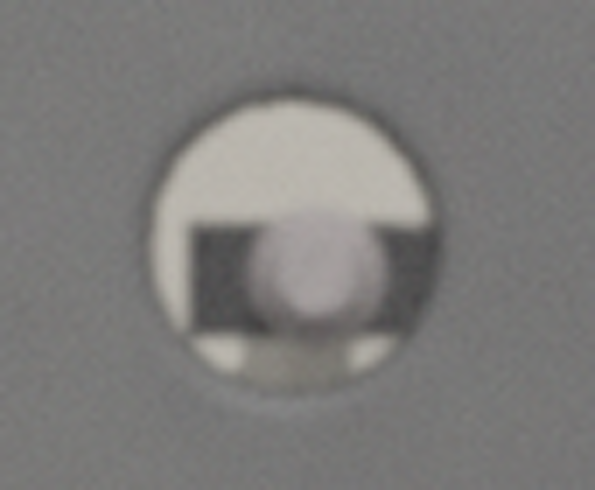

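```bash
cat > fit2.py <<'E'
import sys
from h import *
import pickle
def go(pk,peg,hole):
    s=pickle.load(open(pk,"rb"));c=cal("wrist");R,t=wristRt(s,c)
    Rt=quat(s["ee_rot"])
    def onp(uv,h):
        o,d=ray(c,uv,R,t);o=P[:3,:3].T@(o-P[:3,3]);d=P[:3,:3].T@d;return (o+d*(h-o[2])/d[2])*1e3
    print("peg",onp(peg,.035))
    T=np.linalg.inv(c["tool_from_camera"]);o,d=ray(c,hole,T[:3,:3],T[:3,3]);e=o+d*(.0115-o[1])/d[1];print("hole top tool",e*1e3)
    e[1]+=.006
    ep=P[:3,:3].T@(s["position"]+Rt.apply(e)-P[:3,3]);print("eye underside in panel",ep*1e3)
A=lambda x,y:(240+(x+.5)/7-.5,80+(y+.5)/7-.5)
if __name__=="__main__": go("w6.pkl",A(317,271),A(293,245))
E
python3 fit2.py
python3 - <<'E'
from h import *
s=get_state();goal(s["position"],panelR(np.radians(-90))*Ro.from_rotvec([0,0,.035]))
E
```

```text
peg [56.04059976 77.18876883 35.        ]
hole top tool [-7.34472523e+01  1.15000000e+01 -2.20456595e-02]
eye underside in panel [56.91254191 79.3264249  95.67461032]
shift cm [0. 0. 0.] turn [ 0.019  0.006 -0.021]
```

```bash
python3 -m jog '[255,0,2,0,0,0,0, 255,0,3,0,0,0,0, 255,0,3,0,0,0,0, 255,0,3,0,0,0,0]' 80
python3 - <<'E'
from h import *
s=get_state();print(s["position"],s["contact_force"],s["moment"])
import pickle;pickle.dump(s,open("w7.pkl","wb"))
d=get_image("wrist");w=d["color"];cv2.imwrite("pics/w7.png",w);cv2.imwrite("pics/c9.png",cv2.resize(w[80:150,240:325],None,fx=7,fy=7,interpolation=cv2.INTER_CUBIC))
E
```

```text
clock: 10.3
position: [0.5351, 0.1098, 0.1716]
ee_rot: [0.284, 0.166, 0.688, -0.647]
contact_force: [-0.2, -1.0, -0.1]
width: 0.0145
[0.5351397  0.1098272  0.17160695] [-0.17671883 -1.01521408 -0.09272442] [-0.11361989  0.45410615 -0.06795241]
```

View pics/c9.png

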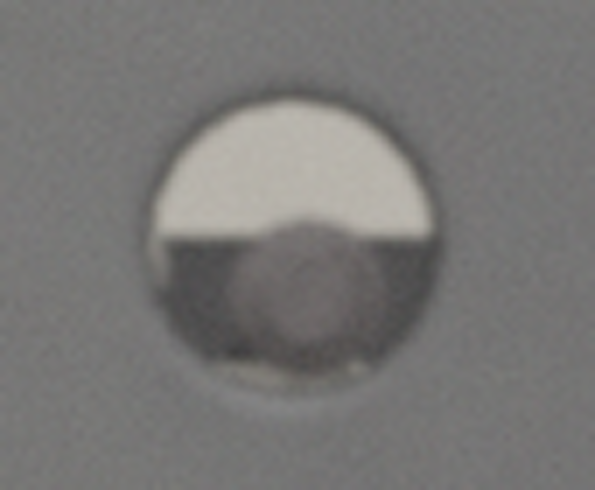

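```bash
python3 - <<'E'
from fit2 import *
go("w7.pkl",A(310,294),A(293,245))
s=get_state();goal(s["position"],panelR(np.radians(-90))*Ro.from_rotvec([0,0,.035]))
E
```

```text
peg [55.81552963 77.05007651 35.        ]
hole top tool [-7.34472523e+01  1.15000000e+01 -2.20456595e-02]
eye underside in panel [58.85871556 78.41285366 66.36671733]
shift cm [0. 0. 0.] turn [ 0.009 -0.003 -0.033]
```

```bash
python3 -m jog '[255,0.3,0.5,0.13,0,0,0, 255,0.3,1.5,0.13,0,0,0, 255,0.3,2.2,0.13,0,0,0, 255,0.3,2.2,0.13,0,0,0, 255,0.3,2.2,0.13,0,0,0]' 80
python3 - <<'E'
from h import *
s=get_state();print(s["position"],s["contact_force"],s["moment"])
import pickle;pickle.dump(s,open("w8.pkl","wb"))
d=get_image("wrist");w=d["color"];cv2.imwrite("pics/w8.png",w);cv2.imwrite("pics/c10.png",cv2.resize(w[80:150,240:325],None,fx=7,fy=7,interpolation=cv2.INTER_CUBIC))
E
```

```text
clock: 10.98
position: [0.5463, 0.1101, 0.152]
ee_rot: [0.283, 0.166, 0.688, -0.647]
contact_force: [-0.2, 0.7, -2.0]
width: 0.0144
[0.54629174 0.11014159 0.1519616 ] [-0.15431894  0.6648015  -1.98981432] [-0.06610201  0.49401432  0.05035023]
```

View pics/c10.png

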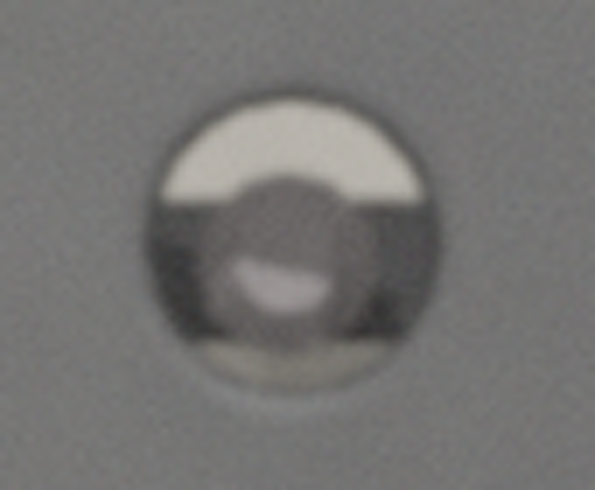

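```bash
python3 - <<'E'
from fit2 import *
go("w8.pkl",A(289,261),A(293,245))
E
```

```text
peg [55.69239837 77.00414448 35.        ]
hole top tool [-7.34472523e+01  1.15000000e+01 -2.20456595e-02]
eye underside in panel [56.62629404 76.72932237 43.91940617]
```

```bash
python3 -m jog '[255,0.1,0.5,-0.02,0,0,0, 255,0.1,1.0,-0.02,0,0,0, 255,0.1,1.5,-0.02,0,0,0, 255,0.1,2,-0.02,0,0,0, 255,0.1,2,-0.02,0,0,0]' 80
python3 - <<'E'
from h import *
s=get_state();R=quat(s["ee_rot"]);print(s["position"],R.inv().apply(s["contact_force"]),R.inv().apply(s["moment"]))
import pickle;pickle.dump(s,open("w9.pkl","wb"))
d=get_image("wrist");w=d["color"];cv2.imwrite("pics/w9.png",w);cv2.imwrite("pics/c11.png",cv2.resize(w[80:150,240:325],None,fx=7,fy=7,interpolation=cv2.INTER_CUBIC))
E
```

```text
clock: 11.65
position: [0.5574, 0.1123, 0.135]
ee_rot: [0.283, 0.166, 0.688, -0.647]
contact_force: [0.5, 1.0, -1.7]
width: 0.0141
[0.55739876 0.11232395 0.13502462] [ 0.50375929  1.74138963 -0.86430156] [ 0.02323117 -0.05021674 -0.47574243]
```

View pics/c11.png

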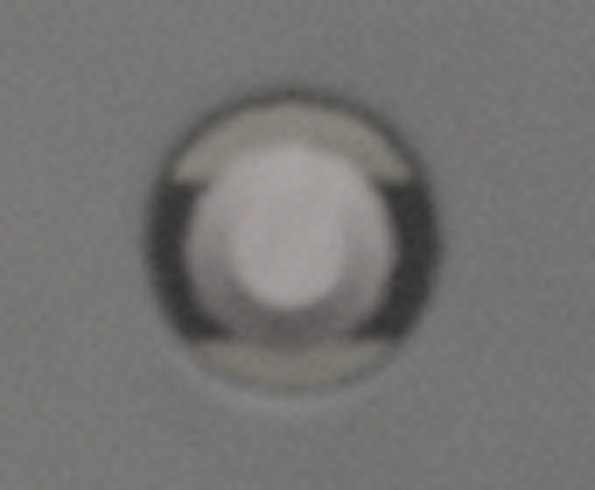

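```bash
python3 -m jog '[255,0,0.5,0,0,0,0, 255,0,1.0,0,0,0,0, 255,0,1.5,0,0,0,0, 255,0,1.9,0,0,0,0, 255,0,1.9,0,0,0,0, 255,0,1.9,0,0,0,0]' 80
python3 - <<'E'
from h import *
s=get_state();R=quat(s["ee_rot"]);print(s["position"],R.inv().apply(s["contact_force"]),R.inv().apply(s["moment"]),(P[:3,:3].T@(s["position"]-P[:3,3]))*1e3)
E
```

```text
clock: 12.45
position: [0.5686, 0.1144, 0.1204]
ee_rot: [0.283, 0.166, 0.688, -0.647]
contact_force: [0.2, -0.5, -1.1]
width: 0.0145
[0.56861031 0.1143531  0.12043754] [0.55875618 0.95986523 0.49682473] [ 0.06765483 -0.00464582 -0.50949711] [-16.92222313  77.01089486  19.70785059]
```

```bash
python3 -m jog '[255,0,0.15,0,0,0,0, 255,0,0.3,0,0,0,0, 255,0,0.3,0,0,0,0, 255,0,0.3,0,0,0,0]' 80
python3 - <<'E'
from h import *
s=get_state();R=quat(s["ee_rot"]);print(s["position"],R.inv().apply(s["contact_force"]),R.inv().apply(s["moment"]),(P[:3,:3].T@(s["position"]-P[:3,3]))*1e3)
d=get_image("wrist");w=d["color"];cv2.imwrite("pics/w10.png",w)
E
```

```text
clock: 12.95
position: [0.5704, 0.1147, 0.118]
ee_rot: [0.283, 0.166, 0.688, -0.647]
contact_force: [-0.4, 0.6, -1.2]
width: 0.0143
[0.57039963 0.11466458 0.11804273] [ 1.00143884  0.78567974 -0.70654749] [ 0.03945706  0.00051273 -0.47673233] [-16.80806684  77.00609129  16.70440305]
```

View pics/w10.png

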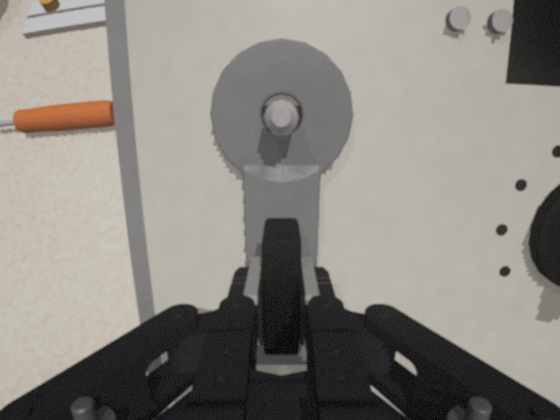

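```bash
python3 -m jog '[255,0,0.15,0,0,0,0, 255,0,0.25,0,0,0,0, 255,0,0.25,0,0,0,0, 255,0,0.25,0,0,0,0]' 80
python3 - <<'E'
from h import *
s=get_state();R=quat(s["ee_rot"]);print(s["position"],R.inv().apply(s["contact_force"]),R.inv().apply(s["moment"]),(P[:3,:3].T@(s["position"]-P[:3,3]))*1e3)
E
```

```text
clock: 13.5
position: [0.572, 0.1151, 0.1171]
ee_rot: [0.284, 0.167, 0.688, -0.647]
contact_force: [-5.7, -0.7, 7.4]
width: 0.0144
[0.57200974 0.115068   0.11710781] [ 0.0466534  -9.34656359 -0.3098145 ] [-0.01856986  0.04222695 -0.92272674] [-15.98800238  77.12301111  14.98885696]
```

```bash
python3 -m jog '[200,0,0,0,0,0,0, 150,0,0,0,0,0,0, 80,0,0,0,0,0,0, 0,0,0,0,0,0,0, 0,0,0,0,0,0,0, 0,0,0,0,0,0,0, 0,0,0,0,0,0,0, 0,0,0,0,0,0,0]' 40
python3 - <<'E'
from h import *
s=get_state();R=quat(s["ee_rot"]);print(s["width"],s["position"],R.inv().apply(s["contact_force"]),R.inv().apply(s["moment"]),(P[:3,:3].T@(s["position"]-P[:3,3]))*1e3)
d=get_image("wrist");w=d["color"];cv2.imwrite("pics/w11.png",w)
E
```

```text
clock: 14.5
position: [0.5719, 0.1149, 0.1161]
ee_rot: [0.283, 0.166, 0.688, -0.647]
contact_force: [-0.6, 0.0, 0.2]
width: 0.0855
0.08551319738327545 [0.57192459 0.11493425 0.1160901 ] [ 0.32925339 -0.48928183 -0.13597283] [-0.01402122 -0.03701055 -0.26733157] [-16.65949379  77.00612645  14.21664461]
```

View pics/w11.png

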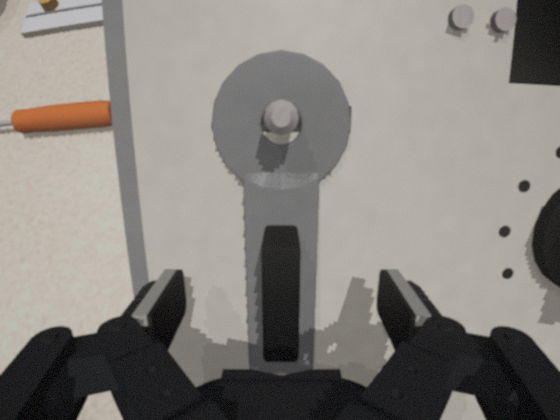

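```bash
python3 -m jog '[0,0,-4,0,0,0,0, 0,0,-8,0,0,0,0, 0,0,-12,0,0,0,0, 0,0,-15,0,0,0,0, 0,0,-15,0,0,0,0, 0,0,-15,0,0,0,0]' 40
python3 - <<'E'
from h import *
import pickle
s=get_state();print(s["position"],s["contact_force"],s["qd"]);pickle.dump(s,open("w12.pkl","wb"))
for n in("wrist","top","scene"):
    cv2.imwrite(f"pics/{n}12.png",get_image(n)["color"])
E
```

```text
clock: 15.3
position: [0.4824, 0.099, 0.2349]
ee_rot: [0.283, 0.166, 0.688, -0.647]
contact_force: [-0.6, 0.8, 0.5]
width: 0.0853
[0.48243946 0.09898349 0.23486507] [-0.5642373   0.79570088  0.48651493] [ 0.00087111  0.02424326  0.00786571 -0.00081878  0.00360248 -0.00031691]
```

View pics/wrist12.png

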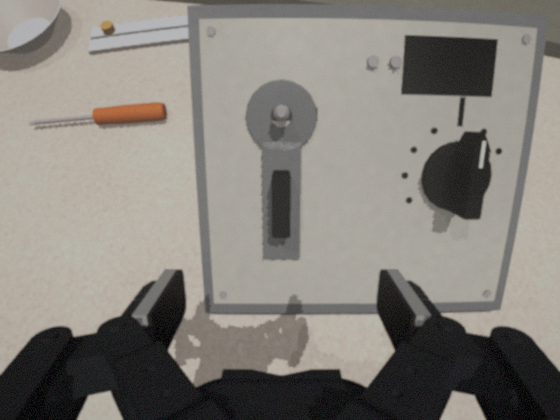

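View pics/scene12.png

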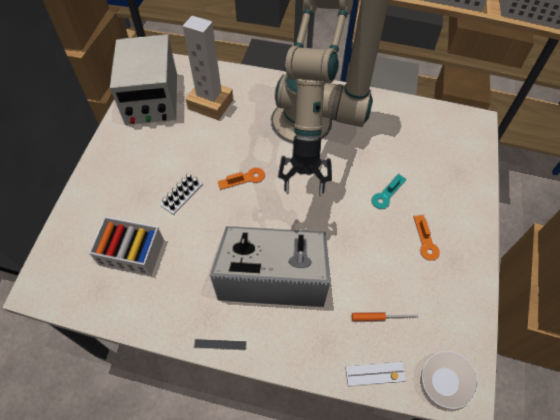

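```bash
python3 - <<'E'
import cv2,numpy as np
w=cv2.imread("pics/wrist12.png")
a=cv2.resize(w[70:270,235:330],None,fx=3,fy=3,interpolation=cv2.INTER_CUBIC)
b=cv2.resize(w[85:235,390:520],None,fx=3.4,fy=3.4,interpolation=cv2.INTER_CUBIC)
o=np.zeros((600,285+442,3),np.uint8);o[:,:285]=a;o[:510,285:]=b;cv2.imwrite("pics/c13.png",o)
E
```

```text
(no output)
```

View pics/c13.png

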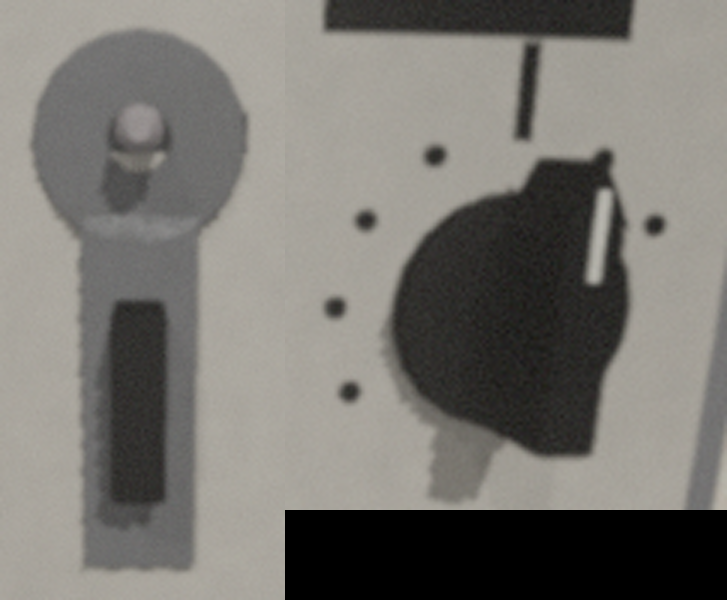

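```bash
python3 - <<'E'
from h import *
import pickle
s=pickle.load(open("w12.pkl","rb"));c=cal("wrist");R,t=wristRt(s,c)
def onp(uv,h):
    o,d=ray(c,uv,R,t);o=P[:3,:3].T@(o-P[:3,3]);d=P[:3,:3].T@d;return (o+d*(h-o[2])/d[2])*1e3
A=lambda x,y:(235+(x+.5)/3-.5,70+(y+.5)/3-.5);B=lambda x,y:(390+(x+.5-285)/3.4-.5,85+(y+.5)/3.4-.5)
l,r,tp=onp(A(33,138),.006),onp(A(246,138),.006),onp(A(139,29),.006)
tail=(onp(A(83,570),.006)+onp(A(194,570),.006))/2
print("ring l,r,top",l,r,tp,"tail",tail)
print("eye minus slot",(l+r)[:2]/2-[0,68.5],tp[0]-32-55, "len",tp[0]-tail[0])
w=onp(B(605,190),.042)-onp(B(593,283),.042);b=onp(B(531,45),0)-onp(B(522,138),0)
print(np.degrees(np.arctan2(w[1],w[0])),np.degrees(np.arctan2(b[1],b[0])), get_state()["clock"])
E
```

```text
ring l,r,top [ 53.85309652 108.50019233   6.        ] [53.88557423 45.69034689  6.        ] [84.44748784 77.25492379  6.        ] tail [-82.98491986  77.32940315   6.        ]
eye minus slot [53.86933538  8.59526961] -2.5525121580570556 len 167.43240770591578
0.2886164312492431 0.6180096310044696 15.45
```

```bash
python3 -c "
from rig import *
print(get_state()['qd'].round(4));print(sign_off())"
```

```text
[ 0.0004  0.0017 -0.0037  0.0003  0.0022  0.001 ]
the job is handed in; nothing more can be done
None
```

I handed the job in at about 15.5 s of the 72 s allowed. My last camera checks showed everything in place; `sign_off()` reports no verdict.

- **Selector:** it started at click 2. I turned it 60° clockwise to the off mark and let go. In the last picture the pointer line lies within about 0.3° of the off bar.
- **Plate:** I picked up the grey plate and centred its eye over the peg through the wrist camera. I lowered it until it touched the panel with about 10 N, let go and backed off about 15 cm.
- **Last plate check:** the eye is about 2.5 mm below the slot line and 8.6 mm left of the slot middle. The plate's length measures 167.4 mm against 167 mm and the ring width 62.8 mm against 64 mm, which fits it lying flat. I did not measure the tilt or the gap directly.
- **Other objects:** in the last scene picture the board, screwdriver, basket and look-alike plates appear where they started; I did not measure this. The gripper was open and clear.
- **Disagreements:** the early top and scene camera fits for the plate differed by about 6 mm, so I used the wrist camera instead. In the hand, the eye end of the plate looked about 2.7° low. I corrected for part of that while lowering, and contact with the panel levelled the rest.

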